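# Open the spice mill's screw-capped hopper

### The job

Open the bench spice mill for refilling: swing the yellow retaining bar well aside from over the red screw cap (some 75 degrees or more from its closed position), unscrew the cap with repeated anticlockwise twists until it lifts free without wrenching it, and set it gently, top up and lying flat, in the green parts tray. Leave the bar swung aside and everything else where it stands.

Things in the scene. Friction and masses are not known exactly. Their poses are not given: they have to be found in the camera images.
- cap_mid (a point): Centre of the loose red ribbed round screw cap, half-way up: 58 mm outer diameter, 38 mm high, 90 g, z up through its top, open below with a 48 mm bore. It starts screwed tight on the mill's neck, this point 0.169 m above the bench. It turns anticlockwise (seen from above) to loosen; the first 0.9 rad are stiff (sprung seal, up to 0.6 N m: grip with 40 N or more).
- neck (a point): Point on the upright axis of the mill's threaded neck where the tight cap's centre lies (0.169 m up). Unscrewing, the cap climbs 3.3 mm per rad (21 mm a turn) and is free after 4.3 rad; turning on does no harm. It cannot be pulled off sooner and stays put when let go part-way. Freed, it sits loosely on the thread; lift it straight up 35 mm or more to clear the neck.
- mill: The fixed mill, origin under its centre on the bench: grey box 150 x 150 mm, 70 mm high, on it a steel hopper 100 mm wide up to 0.12 m, narrowing to a shoulder 68 mm wide at 0.145 m (5 mm below the tight cap's rim), then the neck, 45 mm wide over the thread, its top at 0.182 m. The bar's post stands on its +y side.
- guard_pivot (a point): Pivot of the retaining bar: top of an upright steel post of 14 mm diameter, 85 mm from the neck's axis (on the mill's +y side), 0.215 m above the bench.
- guard_grip (a point): Middle of the upright black grip peg on the retaining bar: 16 mm diameter, standing 37 mm above the bar, this point 20 mm above the bar's top, 0.238 m above the bench, 85 mm from the pivot. The bar is a flat yellow strip 18 mm wide, 0.208 to 0.218 m above the bench, ending 107 mm from the pivot. Closed, the peg is straight over the cap, with 20 mm of air between cap and bar.
- guard (a joint): Angle of the retaining bar, rad: 0 = lying across the cap, growing clockwise seen from above, as the bar swings towards the robot's side; stop at 1.9. It starts between 0 and 0.4. Light friction (0.12 N m) keeps it where it is left; 1.3 or more is swung aside, 1.5 to 1.6 leaves ample room round the cap.
- tray: Green fixed open parts tray 200 mm (its x) x 150 mm (its y), rim 25 mm high, wall and floor 4 mm; origin at the centre of its underside on the bench. A jar stands in its +x half; the -x half is free. It may be on either side of the mill.
- stock_jar_mid (a point): Bystander: centre of an amber jar in the tray, 56 mm diameter, 90 mm high.
- bowl_mid (a point): Bystander: steel mixing bowl, 160 mm diameter, 75 mm high; point on its axis 30 mm up.
- bottle_a_mid (a point): Bystander: centre of a green bottle, 50 mm diameter, 170 mm high, beside the mill.
- bottle_b_mid (a point): Bystander: centre of a white bottle, 50 mm diameter, 170 mm high, beside the mill.
- canister_mid (a point): Bystander: centre of an aluminium canister, 80 mm diameter, 120 mm high.
- spatula_mid (a point): Bystander: spatula 200 mm long lying on the bench.
- scraper_mid (a point): Bystander: steel dough scraper 100 x 120 mm with a wooden grip lying on the bench.
Mind the look-alikes: they are no part of the job. Of the things that look like the part that bears cap_mid, the middle-sized one is meant.

How it is judged (in metres and radians):
On the way, in this order (a step that is already met when the one before it is completed fails the run):
1. the retaining bar is swung aside (1.25 rad or more) with the cap still on (value of joint guard above 1.25 rad and z of cap_mid in the frame of neck below 0.01 m), for 0.2 s.
2. the cap is unscrewed and lifted clear of the neck (z of cap_mid in the frame of neck above 0.04 m), for 0.2 s.
At the end, for the whole second after the job is handed in: The cap lies at rest, top up and flat (within 0.15 rad), on the tray's floor (its centre under 30 mm above the tray's underside, inside the rim), let go; the retaining bar is still swung aside by 1.25 rad or more (x of cap_mid in the frame of tray between -0.085 and 0.085 m and y of cap_mid in the frame of tray between -0.06 and 0.06 m and z of cap_mid in the frame of tray below 0.03 m and angle between cap_mid's own z axis and vertical below 0.15 rad and value of joint guard above 1.25 rad and linear speed of cap below 0.02 m/s and contact force between the fingers and cap below 0.1 N); the robot touches nothing.
It fails at once if the cap is dropped (falls free by more than about 25 mm) (linear speed of cap above 0.7 m/s and contact force between the fingers and cap below 0.1 N).
It fails at once if the cap is wrenched against the mill's thread with over 150 N (contact force between cap and mill above 150 N).
It fails at once if any other loose thing (jar, bowl, bottles, canister, spatula, scraper) is moved by more than 30 mm (distance of any of stock_jar_mid, bowl_mid, bottle_a_mid, bottle_b_mid, canister_mid, spatula_mid, scraper_mid from where it was at the start of the episode above 0.03 m).
It also fails if it takes over 72 s, if anything falls off the work surface, if the arm or the gripper's body presses on something with over 40 N, if the wrist force passes 120 N, or if a joint passes its speed limit or range.

### The arm

A 6-joint arm with a two-finger parallel gripper is mounted at the origin on the work surface. World frame = base frame: x ahead of the robot, y to its left, z up, the work surface at z = 0. Lengths are in mm, angles in rad, forces in N, time in s.
With the tool pointing down it reaches from about 350 to 775 mm from the base axis. Payload 7.3 kg.
Tool frame: the origin (TCP) lies midway between the tips of the shut fingers; the grasp point (between the pads) lies 19 mm behind it; x points along the fingers, y is the direction in which the jaws open and shut, and the axes are right-handed (so a half turn about x gives the same grasp; the last joint's range is limited). The gripper opens to 92 mm and grips with 3 to 60 N. Pads are 19 mm wide; open, the fingers measure 130 mm over their backs; the gripper's body (75 mm by 190 mm) begins 47 mm behind the grasp point.
Start: joints at [-1.494, 0.342, 1.524, -0, 1.275, -0.146], TCP at [116.026, -512.038, 226.741] pointing down, gripper open.
Joint ranges: [-2.53, 2.53], [-0.77, 2.02], [0.04, 2.7], [-1, 4.14], [0.28, 2.66], [-3.11, 3.11]. Speed limits (rad/s): [2.57, 2.57, 3.14, 3.14, 3.14, 3.14].

### API

Orientations are given as [roll, pitch, yaw] about the fixed x, y, z axes, in that order (R = Rz(yaw) Ry(pitch) Rx(roll)).
In Python, from plant import bot gives the robot as it stands. The module is installed in compiled form; this text tells all that it offers.
- The arm moves only by the shell command python3 -m handwheel 'ROWS' [OPENING]. ROWS is JSON, a list that holds one entry, the list of rows, each a list of 4 numbers: the shift along the tool's x, y, z in cm, then the turn about the tool's x in rad. A call has 1 to 8 rows; each row shifts and turns the commanded pose from where the row before left it, along the tool's axes as they then stand; what a row does not reach is not made up. A row lasts 1/12 s, in which the tool goes at most 41.7 mm and 7.16 degrees, less where a joint would pass 70% of its speed; a pose out of reach is approached as far as the arm can. A call is refused whole if a number of a shift passes 4.17 or a number of a turn 0.125, either way. A call with a gripper value outside its range is refused whole. OPENING is the opening, from 0 (shut) to 1 (fully open), set as the call begins (- or left out, the last holds). The fingers move at their own pace and stop on an object; the grip force is fixed at half the most. Time passes only in rows, so rows that do not move let the fingers close. It gives the time, the measured TCP pose, the force and the opening at its end, in the units of the state.
- bot.get_obs(): the state, without advancing time (a new reading comes with each control period).
- bot.capture(name): name is "side" or "top"; returns (picture, depth): 480x640x3 uint8, red, green, blue; 480x640 float32, mm along the optical axis (not along the pixel's ray), 0 where there is no reading.
- bot.camera_model(name): a dict with "fx", "fy", "cx", "cy" (pixels), "dist_coeffs" ([k1, k2, p1, p2, k3] as OpenCV has them; the pictures are not rectified), "position" and "rotation" of the camera in the world. Camera axes: x right, y down, z forward; pixel columns grow to the right and rows downward; lengths in mm; the calibration is good to about 2 mm. A picture is of the moment at which its call begins. camera_model takes no time and is no camera call.
- bot.close_job(): hands the job in, once; it reports no verdict.
Trained networks look in the newest picture that a camera, given by its name, has taken for a name from the list of things; names that differ only in an ending like _2 or _b are one class to them, and where a whole thing is asked for, a point or a joint stands for the part that bears it (a point fixed in the world has none). Each returns a list of dicts, best first, with "conf" (0 to 1); they miss things now and then, are a little off and sometimes report something else, mostly with a low value. They report only what shows in the picture. A call takes as long as a camera call. They do not tell look-alikes from the thing itself.
- bot.find_in(camera, label): "bbox" ([left, top, width, height] in pixels, round what is visible of it).
- bot.spot_point(camera, label): "point" ([column, row] in pixels: a listed point, or the origin of a listed thing).
The state is a dict: "time": time; "joint_positions": joint angles; "dq": joint speeds; "tau": joint torques, N m; "tool_pos": TCP position; "tcp_rot": TCP orientation; "contact_force": force on the tool from outside, world axes, zero at the start; "moment": the same for the moment, N m; "grip_width": finger opening in mm.
Only numpy, scipy, OpenCV 4.12 (cv2) and the standard library are available. Lean on these libraries where they do the work, as an engineer would, in place of code of your own. Each camera call takes 0.05 s, during which the arm holds its last target.

## Working session

There is one attempt and no reset: what is moved stays moved. The work goes in short steps, Python scripts to look and compute and a shell command to move; the robot and the scene stay as the last step left them, time stands still between calls to the robot, and variables do not carry over. Pictures are saved under pics/ and viewed, and the job is handed in when it is done.

```bash
mkdir -p pics
cat > h.py <<'E'
import numpy as np,cv2
from plant import bot
def world(cam,u,v,depth=None,z=None):
    m=bot.camera_model(cam);K=np.array([[m['fx'],0,m['cx']],[0,m['fy'],m['cy']],[0,0,1.]])
    p=cv2.undistortPoints(np.array([[[u,v]]],float),K,np.array(m['dist_coeffs'],float))[0,0]
    r=np.array([p[0],p[1],1.]);R=np.array(m['rotation']);t=np.array(m['position'],float)
    if R.shape!=(3,3):
        raise Exception(R.shape)
    if z is not None:
        w=R@r; s=(z-t[2])/w[2]
    else: s=depth
    return t+R@r*s
def save(n,im): cv2.imwrite('pics/'+n,im[:,:,::-1])
E
python3 - <<'E'
from h import *
for c in('side','top'):
    im,d=bot.capture(c);save(c+'0.png',im);np.save(c+'_d.npy',d);np.save(c+'_i.npy',im)
    print(bot.camera_model(c))
    for l in ['cap_mid','neck','guard_pivot','guard_grip','mill','tray','stock_jar_mid','bottle_a_mid','bowl_mid','canister_mid']:
        for r in bot.spot_point(c,l)[:4]:
            u,v=r['point'];print(c,l,np.round([u,v]),round(r['conf'],2))
print(bot.get_obs())
E
```

```text
{'fx': 469.2278092941136, 'fy': 469.2278092941136, 'cx': 319.3256714613424, 'cy': 238.43855626754296, 'dist_coeffs': array([-0.02830027,  0.        ,  0.        ,  0.        ,  0.        ]), 'position': array([466.27151482, 618.214367  , 955.27500031]), 'rotation': array([-2.4643543 , -0.00637356, -2.84241974])}
side cap_mid [351. 341.] 0.78
side cap_mid [317. 284.] 0.76
side cap_mid [393. 237.] 0.63
side neck [398. 239.] 0.96
side neck [313. 419.] 0.6
side neck [394. 235.] 0.37
side guard_pivot [373. 244.] 0.76
side guard_grip [392. 237.] 0.66
side guard_grip [399. 219.] 0.57
side mill [387. 278.] 0.72
side tray [417. 204.] 0.84
side tray [399. 221.] 0.36
side stock_jar_mid [399. 185.] 0.73
side bottle_a_mid [366. 223.] 0.88
side bowl_mid [312. 421.] 0.89
side bowl_mid [401. 222.] 0.21
side canister_mid [231. 375.] 0.98
{'fx': 476.0709382884067, 'fy': 476.0709382884067, 'cx': 318.60310443394485, 'cy': 246.34355079466678, 'dist_coeffs': array([0.01380629, 0.        , 0.        , 0.        , 0.        ]), 'position': array([ 490.51645383,    5.3101524 , 1032.93328591]), 'rotation': ar
[... 437 characters left out ...]
p canister_mid [162. 207.] 0.62
{'time': 1.1, 'joint_positions': array([-1.49398774e+00,  3.41983201e-01,  1.52412362e+00,  3.47459773e-05,
        1.27537662e+00, -1.46017660e-01]), 'dq': array([-0.00025061, -0.00056399,  0.0016373 , -0.00112752,  0.00027874,
       -0.00142369]), 'tau': array([-1.99597802e-03, -4.31148541e+01, -2.44481707e+01,  7.13232975e-02,
        4.80556092e-02, -1.63749824e-06]), 'tool_pos': array([ 116.04249298, -512.03193106,  226.74097562]), 'tcp_rot': array([ 1.720255  ,  1.57068217, -1.19852152]), 'contact_force': array([-5.73629794e-05,  6.10042052e-01, -1.80184662e-01]), 'moment': array([ 0.00363615,  0.01718524, -0.021027  ]), 'grip_width': 91.82561978153902}
```

View pics/top0.png

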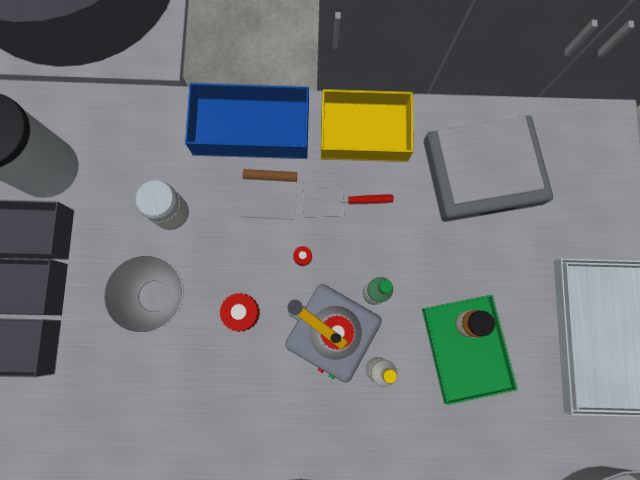

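View pics/side0.png

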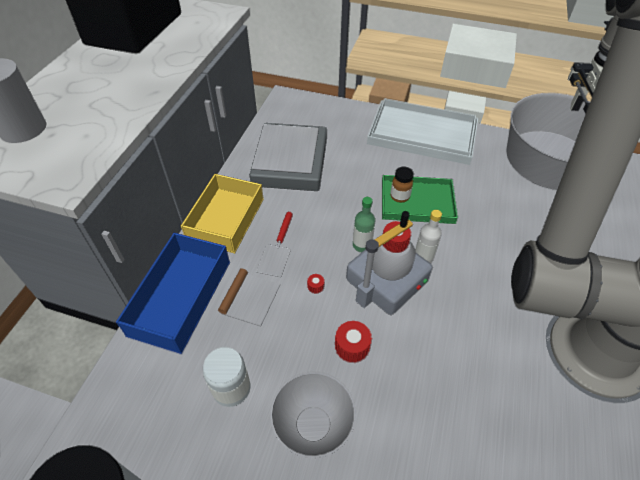

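```bash
python3 - <<'E'
s=open('h.py').read()
s=s.replace("""        raise Exception(R.shape)""","""        from scipy.spatial.transform import Rotation as Ro
        R=Ro.from_euler('xyz',R).as_matrix()""")
s=s.replace("def save","""def proj(cam,P):
    from scipy.spatial.transform import Rotation as Ro
    m=bot.camera_model(cam);K=np.array([[m['fx'],0,m['cx']],[0,m['fy'],m['cy']],[0,0,1.]])
    R=np.array(m['rotation'],float)
    if R.shape!=(3,3): R=Ro.from_euler('xyz',R).as_matrix()
    t=np.array(m['position'],float)
    return cv2.projectPoints(np.atleast_2d(np.array(P,float)),cv2.Rodrigues(R.T)[0],-R.T@t,K,np.array(m['dist_coeffs'],float))[0][:,0]
def save""")
open('h.py','w').write(s)
E
python3 - <<'E'
from h import *
def q(c,l,u,v,z):
    d=np.load(c+'_d.npy');w=world(c,u,v,depth=float(d[int(v),int(u)]))
    print(c,l,'z-plane',np.round(world(c,u,v,z=z),1),'depth',np.round(w,1))
q('top','cap',336,333,169);q('side','cap',393,237,169);q('top','c1',305,257,169);q('top','c2',242,312,169)
q('side','c1',317,284,19);q('side','c2',351,341,19)
q('top','neck',338,335,169);q('side','neck',398,239,169);q('top','piv',297,308,215);q('side','piv',373,244,215)
q('top','grip',333,340,238);q('side','grip',392,237,238);q('top','tray',465,346,0);q('side','tray',417,204,0)
q('top','jar',472,324,45);q('side','jar',399,185,45)
q('top','bot',383,291,85);q('side','bot',366,223,85)
q('top','mill',332,332,0)
E
```

```text
top cap z-plane [490.  -42.9 169. ] depth [490.1 -38.3 252.4]
side cap z-plane [497.2 -38.9 169. ] depth [495.5  -3.  212. ]
top c1 z-plane [625.8  16.4 169. ] depth [648.2  18.2  26.3]
top c2 z-plane [523.1 126.4 169. ] depth [527.5 142.9  50.8]
side c1 z-plane [646.8  31.4  19. ] depth [646.1  33.8  22.8]
side c2 z-plane [531.9 150.7  19. ] depth [529.7 166.6  50.8]
top neck z-plane [486.6 -46.6 169. ] depth [487.  -41.4 254.2]
side neck z-plane [485.8 -36.7 169. ] depth [485.4 -22.7 185.9]
top piv z-plane [530.4  26.9 215. ] depth [530.1  26.7 219.6]
side piv z-plane [530.2  29.4 215. ] depth [529.8  33.  219.5]
top grip z-plane [478.7 -34.3 238. ] depth [479.  -33.4 257.5]
side grip z-plane [496.4  19.3 238. ] depth [4.973e+02 2.000e-01 2.151e+02]
top tray z-plane [ 469.5 -328.2    0. ] depth [ 469.5 -327.2    3.1]
side tray z-plane [ 463.6 -316.8    0. ] depth [ 463.6 -314.8    2. ]
top jar z-plane [ 515.1 -329.6   45. ] depth [ 513.9 -313.8   91.6]
side jar z-plane [ 523.1 -328.6   45. ] depth [ 521.7 -306.    66.8]
top bot z-plane [ 574.6 -140.    85. ] depth [ 567.1 -127.   169.5]
side bot z-plane [ 572.5 -132.7   85. ] depth [ 569.8 -113.6  107.1]
top mill z-plane [491.8 -43.8   0. ] depth [491.6 -33.5 215.6]
```

Run:
```python
from h import *
from scipy.optimize import least_squares
im=np.load('top_i.npy');d=np.load('top_d.npy')
save('crop1.png',cv2.resize(im[270:400,260:420],(800,650))[:600])
def cloud(c):
    d=np.load(c+'_d.npy');im=np.load(c+'_i.npy');P=[]
    vs,us=np.nonzero(d>0)
    m=bot.camera_model(c);K=np.array([[m['fx'],0,m['cx']],[0,m['fy'],m['cy']],[0,0,1.]])
    p=cv2.undistortPoints(np.stack([us,vs],1).astype(float)[:,None],K,np.array(m['dist_coeffs']))[:,0]
    from scipy.spatial.transform import Rotation as Ro
    R=Ro.from_euler('xyz',m['rotation']).as_matrix()
    return (np.c_[p,np.ones(len(p))]*d[vs,us][:,None])@R.T+m['position'],im[vs,us].astype(int),us,vs
for c in('top','side'):
    P,C,us,vs=cloud(c)
    near=np.hypot(P[:,0]-488,P[:,1]+42)<140
    red=(C[:,0]>130)&(C[:,1]<70)&near
    Q=P[red&(P[:,2]>150)]
    print(c,'red',len(Q),np.percentile(Q,[2,50,98],axis=0).round(1).tolist())
    top=(P[:,2]>183)&(P[:,2]<194)&near&(((C[:,0]>130)&(C[:,1]<70))|((C.min(1)>150)))
    S=P[top];print('top pts',len(S))
    if len(S)>20:
        # min enclosing circle
        (x,y),r=cv2.minEnclosingCircle(S[:,:2].astype(np.float32));print('circle',x,y,r)
    yel=near&(C[:,0]>150)&(C[:,1]>100)&(C[:,2]<70)&(P[:,2]>205)
    Y=P[yel];mu=Y.mean(0);u=np.linalg.svd(Y[:,:2]-mu[:2])[2][0];print('bar',mu.round(1),'dir',u,'ang',np.arctan2(*u[::-1]), np.percentile((Y[:,:2]-mu[:2])@u,[1,99]))
    peg=near&(P[:,2]>245)&(P[:,2]<262)
    print('peg',peg.sum(),P[peg].mean(0).round(1),np.median(P[peg],0).round(1))
    pv=np.hypot(P[:,0]-530,P[:,1]-28)<20
    pv&=(P[:,2]>205)&(C.max(1)<120)
    print('post',pv.sum(),P[pv].mean(0).round(1))
    g=(C[:,1]>90)&(C[:,0]<60)&(C[:,2]<110)&(P[:,1]<-180)&(P[:,2]<40)
    G=P[g&(P[:,2]>15)];print('tray rim',len(G),cv2.minAreaRect(G[:,:2].astype(np.float32)))
    G=P[g];print('tray all',cv2.minAreaRect(G[:,:2].astype(np.float32)))
    for n,(x,y) in dict(wb=(480,-125),gb=(570,-130),jar=(518,-320)).items():
        b=(np.hypot(P[:,0]-x,P[:,1]-y)<50)&(P[:,2]>40)&(np.hypot(P[:,0]-488,P[:,1]+42)>70)
        B=P[b];
        if len(B): print(n,np.percentile(B,[2,50,98],axis=0).round(0).tolist())
```

```text
top red 454 [[465.8, -69.9, 184.5], [500.7, -48.6, 188.3], [519.3, -19.4, 192.0]]
top pts 523
circle 491.6827087402344 -44.0446662902832 29.607498168945312
bar [500.5 -12.1 217.8] dir [-0.5890626  -0.80808741] ang -2.200694647532336 [-40.14899457  50.5375207 ]
peg 77 [482.3 -37.7 254.7] [482.2 -38.1 254.7]
post 185 [532.1  31.1 218.9]
tray rim 550 ((465.7501220703125, -329.9714660644531), (198.33653259277344, 150.90414428710938), 12.573612213134766)
tray all ((465.74932861328125, -329.97308349609375), (198.33505249023438, 150.90603637695312), 12.576617240905762)
wb [[431.0, -144.0, 55.0], [492.0, -122.0, 69.0], [527.0, -101.0, 118.0]]
gb [[523.0, -150.0, 52.0], [567.0, -122.0, 110.0], [597.0, -91.0, 171.0]]
jar [[491.0, -353.0, 45.0], [516.0, -323.0, 92.0], [541.0, -305.0, 97.0]]
side red 210 [[465.2, -66.1, 183.7], [487.6, -38.7, 186.9], [518.6, -14.2, 190.3]]
top pts 210
circle 492.0200500488281 -40.53483200073242 28.986251831054688
bar [498.2 -11.9 216.2] dir [0.61357656 0.78963524] ang 0.9102142818809482 [-48.67657071  41.33852418]
peg 56 [481.8 -34.1 251.9] [481.8 -33.6 252.9]
post 149 [531.2  35.3 216. ]
tray rim 272 ((465.61181640625, -326.79412841796875), (197.9778594970703, 155.54751586914062), 12.620543479919434)
tray all ((466.0379638671875, -327.9203796386719), (198.00929260253906, 157.086669921875), 12.279393196105957)
wb [[431.0, -142.0, 41.0], [436.0, -124.0, 89.0], [442.0, -116.0, 118.0]]
gb [[552.0, -137.0, 45.0], [574.0, -117.0, 105.0], [598.0, -104.0, 169.0]]
jar [[491.0, -351.0, 41.0], [515.0, -315.0, 79.0], [540.0, -304.0, 95.0]]
```

View pics/crop1.png

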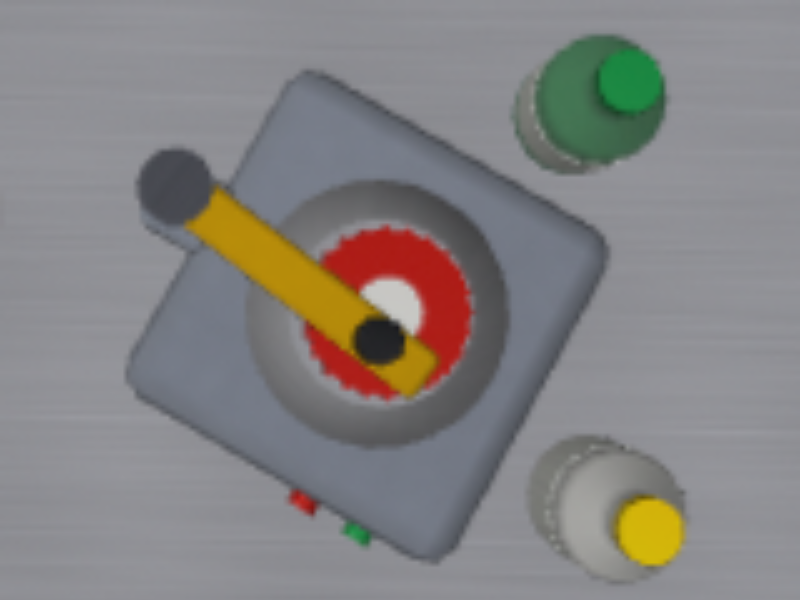

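```bash
cat >> h.py <<'E'
from scipy.spatial.transform import Rotation as Ro
def st():
    o=bot.get_obs();R=Ro.from_euler('xyz',o['tcp_rot']).as_matrix();return o,R
def goto(x,y,z,ang,rows):
    """deltas in cm for straight move to target with jaw axis at ang deg (mod 180); turn done first, then shift, and interleaved rows"""
    o,R=st();p=o['tool_pos']
    a=np.degrees(np.arctan2(R[1,1],R[0,1]));
    da=-(ang-a); da=(da+90)%180-90   # about tool x (down): positive = clockwise
    t=np.radians(da)
    D=np.array([x,y,z])-p
    print('t',round(o['time'],2),'pos',p.round(1),'jawang',a.round(1),'turn',round(t,3),'j',o['joint_positions'].round(2),'F',o['contact_force'].round(1),'w',round(o['grip_width'],1))
    print('shift in present axes cm',(R.T@D/10).round(2))
    n=rows;C=R.copy()
    for i in range(n):
        print(np.r_[(C.T@D/10/n).round(2),round(t/n,3)].tolist(),end=',')
        C=C@Ro.from_euler('x',t/n).as_matrix()
    print()
E
python3 - <<'E'
from h import *
o,R=st();print(R.round(3))
goto(482,-36,272,143.5,8);goto(482,-36,272,143.5,18)
E
```

```text
[[ 0.     0.221 -0.975]
 [-0.    -0.975 -0.221]
 [-1.     0.    -0.   ]]
t 1.1 pos [ 116.  -512.   226.7] jawang -77.2 turn -0.711 j [-1.49  0.34  1.52  0.    1.28 -0.15] F [-0.   0.6 -0.2] w 91.8
shift in present axes cm [ -4.53 -38.34 -46.21]
[-0.57, -4.79, -5.78, -0.089],[-0.57, -4.26, -6.18, -0.089],[-0.57, -3.7, -6.53, -0.089],[-0.57, -3.1, -6.83, -0.089],[-0.57, -2.48, -7.08, -0.089],[-0.57, -1.84, -7.28, -0.089],[-0.57, -1.19, -7.41, -0.089],[-0.57, -0.53, -7.49, -0.089],
t 1.1 pos [ 116.  -512.   226.7] jawang -77.2 turn -0.711 j [-1.49  0.34  1.52  0.    1.28 -0.15] F [-0.   0.6 -0.2] w 91.8
shift in present axes cm [ -4.53 -38.34 -46.21]
[-0.25, -2.13, -2.57, -0.039],[-0.25, -2.03, -2.65, -0.039],[-0.25, -1.92, -2.73, -0.039],[-0.25, -1.81, -2.8, -0.039],[-0.25, -1.7, -2.87, -0.039],[-0.25, -1.58, -2.94, -0.039],[-0.25, -1.47, -3.0, -0.039],[-0.25, -1.35, -3.05, -0.039],[-0.25, -1.23, -3.1, -0.039],[-0.25, -1.1, -3.15, -0.039],[-0.25, -0.98, -3.19, -0.039],[-0.25, -0.85, -3.23, -0.039],[-0.25, -0.72, -3.26, -0.039],[-0.25, -0.59, -3.28, -0.039],[-0.25, -0.46, -3.3, -0.039],[-0.25, -0.33, -3.32, -0.039],[-0.25, -0.2, -3.33, -0.039],[-0.25, -0.07, -3.34, -0.039],
```

```bash
python3 -m handwheel '[[[-0.6,-2.1,-2.6,-0.04],[-0.6,-2,-2.65,-0.04],[-0.6,-1.9,-2.75,-0.04],[-0.6,-1.8,-2.8,-0.04],[-0.6,-1.7,-2.9,-0.04],[-0.6,-1.6,-2.95,-0.04],[-0.5,-1.5,-3,-0.04],[-0.4,-1.35,-3.05,-0.04]]]' 0.45
python3 -m handwheel '[[[0,-1.2,-3.1,-0.04],[0,-1.1,-3.15,-0.04],[0,-1,-3.2,-0.04],[0,-0.85,-3.25,-0.04],[0,-0.7,-3.25,-0.04],[0,-0.6,-3.3,-0.04],[0,-0.45,-3.3,-0.04],[0,-0.3,-3.3,-0.04]]]'
python3 - <<'E'
from h import *
goto(482,-36,270,143.5,3)
E
```

```text
time: 1.77
tool_pos: [280.0, -298.9, 272.3]
tcp_rot: [1.609, 1.57, -0.988]
contact_force: [1.3, -0.6, -0.5]
grip_width: 44.1
time: 2.43
tool_pos: [442.2, -86.6, 271.9]
tcp_rot: [1.666, 1.57, -0.611]
contact_force: [0.5, -0.7, -0.6]
grip_width: 41.6
t 2.43 pos [442.2 -86.6 271.9] jawang -40.4 turn -0.069 j [-0.36  0.17  1.63 -0.    1.34  0.34] F [ 0.5 -0.7 -0.6] w 41.6
shift in present axes cm [ 0.19 -0.25 -6.43]
[0.06, -0.08, -2.14, -0.023],[0.06, -0.03, -2.14, -0.023],[0.06, 0.01, -2.15, -0.023],
```

```bash
python3 -m handwheel '[[[0.1,-0.1,-2.1,-0.02],[0.1,0,-2.1,-0.02],[0,0,-2.15,-0.02],[0,0,0,0]]]'
python3 - <<'E'
from h import *
for c in('side','top'):
    im,d=bot.capture(c);save(c+'1.png',cv2.resize(im[150:350,230:450],(660,600)))
goto(482,-36,226,143.5,3)
E
```

```text
time: 2.77
tool_pos: [482.5, -36.0, 269.5]
tcp_rot: [-3.091, 1.57, 0.977]
contact_force: [-0.5, -0.3, 1.2]
grip_width: 41.7
t 2.87 pos [480.9 -38.1 269.5] jawang -37.0 turn -0.01 j [-0.24  0.23  1.56 -0.    1.35  0.41] F [-1.   0.1  0.6] w 41.3
shift in present axes cm [ 4.35 -0.04 -0.24]
[1.45, -0.01, -0.08, -0.003],[1.45, -0.01, -0.08, -0.003],[1.45, -0.01, -0.08, -0.003],
```

View pics/side1.png

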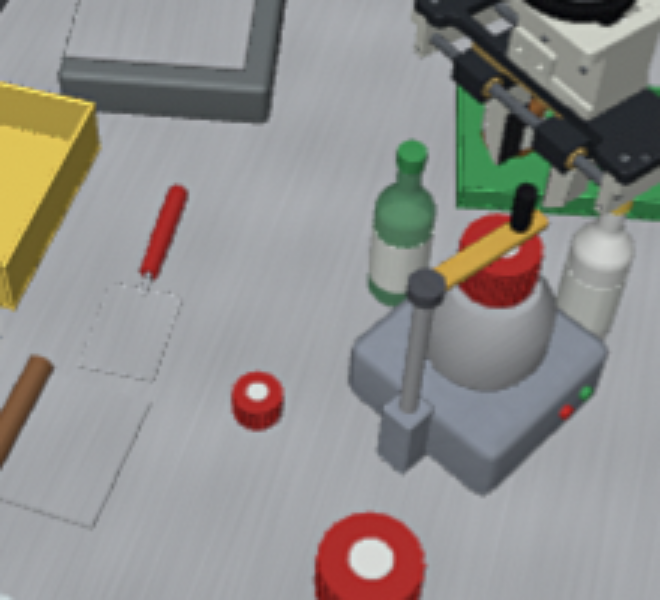

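Run:
```python
from h import *
for P in ([481,-38,269.5],[482,-36,255],[482,-36,238]):
    print((proj('side',P)-[230,150])*3)
    print((proj('top',P)-[230,150])*3)
```

```text
[[532.22447064 172.25468526]]
[[319.00486475 566.63143807]]
[[526.91334536 188.71085447]]
[[313.77256653 564.25427585]]
[[523.17524869 205.46451865]]
[[312.1291555  563.86742737]]
```

View pics/top1.png

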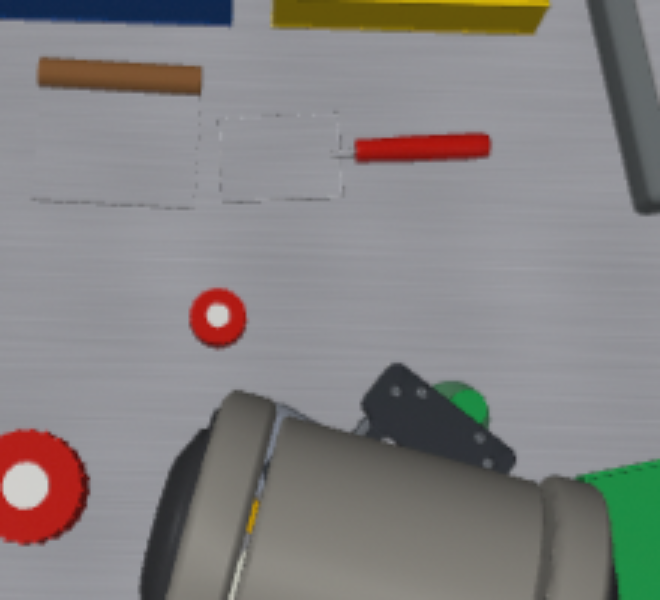

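Side view (crop): fingertips straddle the black peg (523,190); the projection agrees with the calibration. Red look-alikes in the top view: small (302,256), large (239,312), and the one on the mill (337,332), which is the middle-sized one and my target.

```bash
python3 -m handwheel '[[[1.5,0,-0.1,0],[1.5,0,-0.1,0],[1.3,0,0,0],[0,0,0,0],[0,0,0,0]]]'
python3 - <<'E'
from h import *
o,R=st()
goto(482,-36,226,143.5,1)
pc=np.array([531.5,32.])
# arc from -126.5 to -118-92 
a0,a1=np.radians(-126.5),np.radians(-211);n=16
e=o['tool_pos'][:2];ang=R.copy();t=(a0-a1)/n
# caging: lag allowance, radial 84
for i in range(n):
    a=a0+(a1-a0)*(i+1)/n
    tgt=pc+84*np.array([np.cos(a),np.sin(a)])
    D=np.r_[tgt-e,0];print(np.r_[(ang.T@D/10).round(2),round(t,3)].tolist());e=tgt
    ang=ang@Ro.from_euler('x',t).as_matrix()
E
```

```text
time: 3.28
tool_pos: [481.5, -37.6, 226.7]
tcp_rot: [-0.921, 1.57, -3.141]
contact_force: [-0.7, -0.2, 0.1]
grip_width: 41.4
t 3.28 pos [481.5 -37.6 226.7] jawang -37.2 turn -0.012 j [-0.24  0.27  1.63 -0.    1.24  0.41] F [-0.7 -0.2  0.1] w 41.4
shift in present axes cm [ 0.07 -0.06 -0.16]
[0.07, -0.06, -0.16, -0.012],
[0.0, -0.9, -0.19, 0.092]
[0.0, -0.77, -0.03, 0.092]
[0.0, -0.77, -0.03, 0.092]
[0.0, -0.77, -0.03, 0.092]
[0.0, -0.77, -0.03, 0.092]
[0.0, -0.77, -0.03, 0.092]
[0.0, -0.77, -0.03, 0.092]
[0.0, -0.77, -0.03, 0.092]
[0.0, -0.77, -0.03, 0.092]
[0.0, -0.77, -0.03, 0.092]
[-0.0, -0.77, -0.03, 0.092]
[-0.0, -0.77, -0.03, 0.092]
[-0.0, -0.77, -0.03, 0.092]
[-0.0, -0.77, -0.03, 0.092]
[-0.0, -0.77, -0.03, 0.092]
[-0.0, -0.77, -0.03, 0.092]
```

```bash
python3 -m handwheel '[[[0,0,-0.1,0],[0,0,0,0],[0,-0.8,-0.1,0.09],[0,-0.75,-0.03,0.09],[0,-0.77,-0.03,0.09],[0,-0.77,-0.03,0.09],[0,-0.77,-0.03,0.09],[0,-0.77,-0.03,0.09]]]' 0.23
python3 - <<'E'
from h import *
o,R=st();p=o['tool_pos'][:2]-[531.5,32];print(p,np.hypot(*p),np.degrees(np.arctan2(p[1],p[0])))
goto(482,-36,226,143.5,1)
E
```

```text
time: 3.95
tool_pos: [455.4, 0.4, 227.6]
tcp_rot: [2.252, 1.568, -0.511]
contact_force: [1.9, -0.7, -0.5]
grip_width: 21.4
[-76.05233311 -31.64068294] 82.37165888599624 -157.41081908318176
t 3.95 pos [4.554e+02 4.000e-01 2.276e+02] jawang -68.3 turn -0.556 j [-0.17  0.21  1.7  -0.    1.22  1.03] F [ 1.9 -0.7 -0.5] w 21.4
shift in present axes cm [ 0.17  4.36 -1.13]
[0.17, 4.36, -1.13, -0.556],
```

```bash
python3 -m handwheel '[[[0,-0.77,0.02,0.09],[0,-0.77,0,0.09],[0,-0.77,-0.03,0.09],[0,-0.77,-0.03,0.09],[0,-0.77,-0.03,0.09],[0,-0.77,-0.03,0.09],[0,-0.77,-0.03,0.09],[0,-0.77,-0.03,0.09]]]'
python3 -m handwheel '[[[0,-0.77,0,0.09],[0,-0.6,0,0.09],[0,0,0,0],[0,0,0,0]]]'
python3 - <<'E'
from h import *
o,R=st();p=o['tool_pos'][:2]-[531.5,32];print(p,np.hypot(*p),np.degrees(np.arctan2(p[1],p[0])))
goto(491.8,-42.3,280,143.5,1)
im,d=bot.capture('side');save('side2.png',im[100:400,200:600])
E
```

```text
time: 4.62
tool_pos: [453.3, 60.6, 227.7]
tcp_rot: [3.082, 1.568, -0.401]
contact_force: [0.7, -1.4, -0.0]
grip_width: 21.0
time: 4.95
tool_pos: [457.9, 73.5, 227.2]
tcp_rot: [-2.718, 1.57, -0.09]
contact_force: [0.1, -0.4, -0.4]
grip_width: 21.4
[-73.63702893  41.45532996] 84.50417984586335 150.62185803846137
t 4.95 pos [457.9  73.5 227.2] jawang -119.5 turn -1.448 j [-0.01  0.23  1.68 -0.    1.23  2.08] F [ 0.1 -0.4 -0.4] w 21.4
shift in present axes cm [-5.28  8.41 -8.65]
[-5.28, 8.41, -8.65, -1.448],
```

View pics/side2.png

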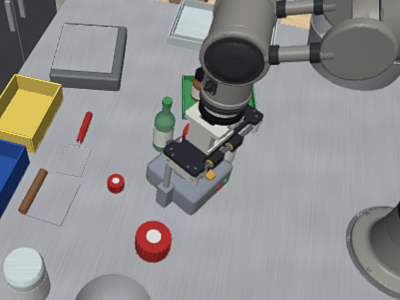

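```bash
python3 -m handwheel '[[[-1.5,0,0,0],[-1.6,0,0,0],[-1.7,0,0,0],[-0.3,0,0,0]]]' 0.32
python3 - <<'E'
from h import *
goto(491.8,-42.3,275,-180,10)
E
```

```text
time: 5.33
tool_pos: [458.8, 73.1, 280.4]
tcp_rot: [-2.655, 1.566, -0.029]
contact_force: [0.8, -0.0, 0.5]
grip_width: 29.1
t 5.33 pos [458.8  73.1 280.4] jawang -119.5 turn 1.055 j [-0.01  0.19  1.59 -0.    1.36  2.08] F [ 0.8 -0.   0.5] w 29.1
shift in present axes cm [ 0.56  8.41 -8.56]
[0.06, 0.84, -0.86, 0.106],[0.06, 0.75, -0.94, 0.106],[0.06, 0.64, -1.01, 0.106],[0.06, 0.53, -1.08, 0.106],[0.06, 0.42, -1.13, 0.106],[0.06, 0.3, -1.16, 0.106],[0.06, 0.17, -1.19, 0.106],[0.06, 0.05, -1.2, 0.106],[0.06, -0.08, -1.2, 0.106],[0.06, -0.21, -1.18, 0.106],
```

```bash
python3 -m handwheel '[[[0,0.84,-0.86,0.105],[0,0.75,-0.94,0.105],[0,0.64,-1,0.105],[0,0.53,-1.08,0.105],[0,0.42,-1.13,0.105],[0,0.3,-1.16,0.105],[0,0.17,-1.2,0.105],[0,0.05,-1.2,0.105]]]' 0.87
python3 -m handwheel '[[[0,-0.08,-1.2,0.105],[0,-0.2,-1.18,0.105],[0,0,0,0],[0,0,0,0]]]'
python3 - <<'E'
from h import *
goto(491.8,-42.3,160,-180,5)
im,d=bot.capture('side');save('side3.png',cv2.resize(im[180:320,300:480],(720,560)))
np.save('s3d.npy',d);np.save('s3i.npy',im)
E
```

```text
time: 6.0
tool_pos: [483.9, -19.8, 277.1]
tcp_rot: [1.251, 1.57, 3.032]
contact_force: [0.6, -0.0, 0.2]
grip_width: 77.7
time: 6.33
tool_pos: [490.3, -42.4, 277.1]
tcp_rot: [1.172, 1.57, 2.749]
contact_force: [-0.2, -0.6, -0.1]
grip_width: 80.0
t 6.33 pos [490.3 -42.4 277.1] jawang -179.6 turn 0.006 j [-0.24  0.25  1.52  0.    1.38  2.89] F [-0.2 -0.6 -0.1] w 80.0
shift in present axes cm [11.71 -0.16  0.  ]
[2.34, -0.03, 0.0, 0.001],[2.34, -0.03, 0.0, 0.001],[2.34, -0.03, 0.0, 0.001],[2.34, -0.03, 0.0, 0.001],[2.34, -0.03, 0.0, 0.001],
```

View pics/side3.png

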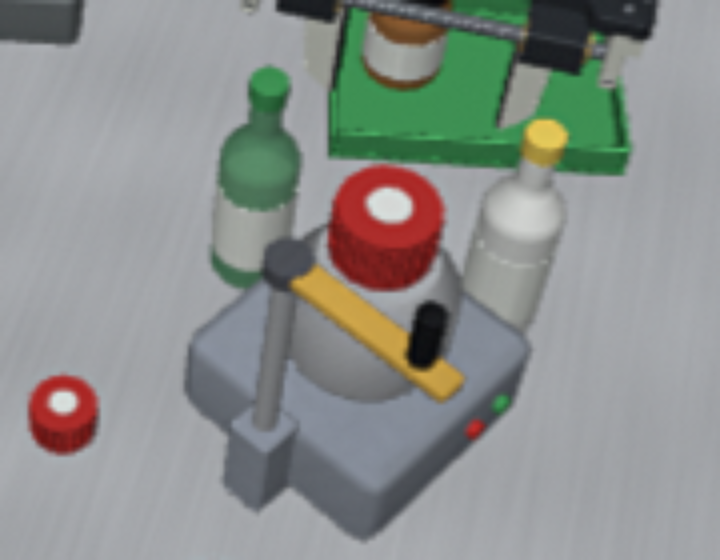

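Bar (crop 370,330) is clear of the cap (385,225). I'll measure the cap centre and bar angle.

```bash
cat >> h.py <<'E'
def pts(c,im,d):
    vs,us=np.nonzero(d>0)
    m=bot.camera_model(c);K=np.array([[m['fx'],0,m['cx']],[0,m['fy'],m['cy']],[0,0,1.]])
    p=cv2.undistortPoints(np.stack([us,vs],1).astype(float)[:,None],K,np.array(m['dist_coeffs']))[:,0]
    R=Ro.from_euler('xyz',m['rotation']).as_matrix()
    return (np.c_[p,np.ones(len(p))]*d[vs,us][:,None])@R.T+m['position'],im[vs,us].astype(int)
E
python3 - <<'E'
from h import *
P,C=pts('side',np.load('s3i.npy'),np.load('s3d.npy'))
near=np.hypot(P[:,0]-492,P[:,1]+42)<140
top=near&(P[:,2]>180)&(((C[:,0]>130)&(C[:,1]<70))|(C.min(1)>150))&(np.hypot(P[:,0]-492,P[:,1]+42)<45)&(P[:,2]<200)
S=P[top];zt=np.percentile(S[:,2],70);print(len(S),zt)
S=S[S[:,2]>zt-4];print(cv2.minEnclosingCircle(S[:,:2].astype(np.float32)),S.mean(0))
W=P[top&(C.min(1)>150)];print('white',len(W),W.mean(0))
yel=near&(C[:,0]>130)&(C[:,1]>90)&(C[:,2]<80)&(P[:,2]>205)&(P[:,0]<531)&(P[:,1]>0)
Y=P[yel];mu=Y.mean(0);u=np.linalg.svd(Y[:,:2]-mu[:2])[2][0];print(mu,np.degrees(np.arctan2(u[1],u[0])))
E
```

```text
408 187.89821452760143
((490.83367919921875, -41.263736724853516), 30.128225326538086) [491.8462493  -40.42798351 187.23950694]
white 77 [491.76290978 -42.53301263 187.81752135]
[483.18466017  62.71545752 215.89422274] 151.3763280785308
```

```bash
python3 -m handwheel '[[[2.3,-0.15,0,0],[2.9,0,0,0],[2.9,0,0,0],[2.2,0,0,0],[1.3,0,0,0],[0,0,0,0],[0,0,0,0]]]'
python3 -c "
from h import *
goto(491.8,-42.3,160,-180,1)"
```

```text
time: 6.97
tool_pos: [491.8, -41.4, 161.6]
tcp_rot: [1.288, 1.57, 2.865]
contact_force: [-0.7, -0.2, -0.5]
grip_width: 79.8
t 6.97 pos [491.8 -41.4 161.6] jawang -179.6 turn 0.006 j [-0.24  0.35  1.71  0.    1.09  2.9 ] F [-0.7 -0.2 -0.5] w 79.8
shift in present axes cm [ 0.16  0.   -0.09]
[0.16, 0.0, -0.09, 0.006],
```

```bash
python3 -m handwheel '[[[0.1,0,-0.08,0],[0,0,0,0],[0,0,0,0],[0,0,0,0],[0,0,0,0],[0,0,0,0]]]' 0
python3 -c "
from h import *
goto(491.8,-42.3,160,-180,1);print(bot.get_obs()['moment'])"
```

```text
time: 7.47
tool_pos: [492.3, -43.0, 161.4]
tcp_rot: [-1.952, 1.57, -0.378]
contact_force: [-1.4, -0.8, 6.1]
grip_width: 57.8
t 7.47 pos [492.3 -43.  161.4] jawang -179.8 turn 0.004 j [-0.24  0.35  1.71 -0.    1.08  2.9 ] F [-1.4 -0.8  6.1] w 57.8
shift in present axes cm [0.14 0.05 0.07]
[0.14, 0.05, 0.07, 0.004],
[0.20865168 0.38424266 0.0174041 ]
```

```bash
python3 -m handwheel '[[[-0.02,0,0,-0.06],[-0.03,0,0,-0.08],[-0.03,0,0,-0.09],[-0.03,0,0,-0.09],[-0.03,0,0,-0.09],[0,0,0,0]]]' 0
python3 -c "
from h import *
goto(491.8,-42.3,160,-180,1);print(bot.get_obs()['moment'])"
```

```text
time: 7.97
tool_pos: [492.6, -42.9, 162.8]
tcp_rot: [-2.118, 1.569, -0.13]
contact_force: [-0.2, 0.8, 5.5]
grip_width: 57.9
t 7.97 pos [492.6 -42.9 162.8] jawang -156.1 turn 0.417 j [-0.24  0.35  1.7   0.    1.09  2.48] F [-0.2  0.8  5.5] w 57.9
shift in present axes cm [0.28 0.05 0.08]
[0.28, 0.05, 0.08, 0.417],
[0.26270226 0.06884485 0.18029978]
```

```bash
python3 -m handwheel '[[[-0.03,0,0,-0.09],[-0.03,0,0,-0.09],[-0.03,0,0,-0.09],[-0.03,0,0,-0.09],[0,0,0,0]]]' 0
python3 -c "
from h import *
o=bot.get_obs();print(o['contact_force'],o['moment'],o['tool_pos'],o['tau'])"
python3 -m handwheel '[[[-0.04,0,0,-0.1],[-0.04,0,0,-0.12],[-0.04,0,0,-0.12],[-0.04,0,0,-0.12],[0,0,0,0]]]' 0
python3 -c "
from h import *
o=bot.get_obs();print(o['contact_force'],o['moment'],o['tool_pos'],o['tau'])
im,d=bot.capture('side');save('side4.png',cv2.resize(im[180:320,300:480],(720,560)))
goto(491.8,-42.3,160,-180,1)"
```

```text
time: 8.38
tool_pos: [492.5, -42.8, 163.9]
tcp_rot: [-2.415, 1.57, -0.069]
contact_force: [-1.1, 0.3, 5.2]
grip_width: 57.9
[-1.12957844  0.25049879  5.15748545] [0.26334722 0.19244846 0.16554313] [492.50731707 -42.78900187 163.92918698] [ -0.56798257 -38.3344996  -20.99867821  -0.09756292  -0.48270967
  -1.02650765]
time: 8.8
tool_pos: [492.0, -43.0, 164.6]
tcp_rot: [0.6, 1.57, -2.877]
contact_force: [-0.5, -0.2, -0.8]
grip_width: 57.7
[-0.46338272 -0.16676354 -0.80775234] [-0.01756748  0.06514305  0.02761665] [491.96693216 -42.9909897  164.58677862] [  0.26665723 -41.6776371  -22.51497567   0.16769695  -0.06885277
  -1.72282856]
t 8.85 pos [492.  -43.  164.6] jawang -109.6 turn 1.229 j [-0.24  0.35  1.7  -0.    1.09  1.67] F [-0.8 -0.2 -0.4] w 57.8
shift in present axes cm [ 0.46 -0.06  0.04]
[0.46, -0.06, 0.04, 1.229],
```

View pics/side4.png

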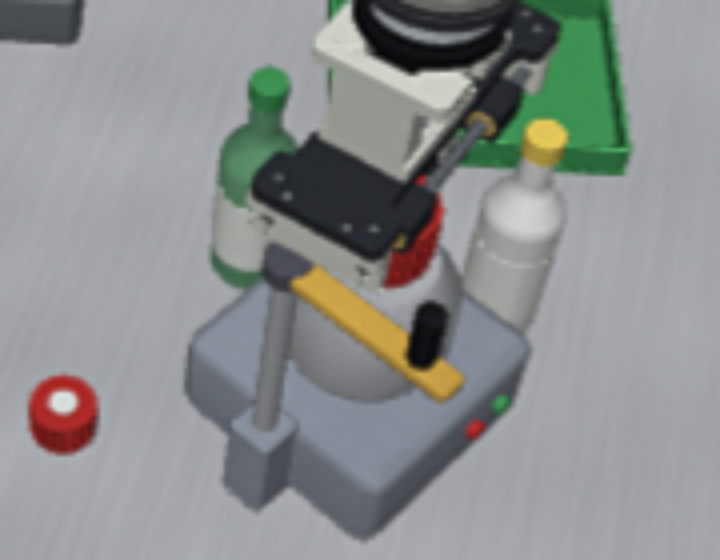

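```bash
python3 -m handwheel '[[[-0.04,0,0,-0.12],[-0.04,0,0,-0.12],[-0.04,0,0,-0.12],[-0.04,0,0,-0.12]]]' 0
python3 -c "
from h import *
o=bot.get_obs();print(o['contact_force'],o['moment'],o['tool_pos'],o['tau'][5],o['joint_positions'][5])"
python3 -m handwheel '[[[-0.04,0,0,-0.12],[-0.04,0,0,-0.12],[-0.04,0,0,-0.12],[-0.04,0,0,-0.12],[0,0,0,0]]]' 0
python3 -c "
from h import *
o=bot.get_obs();print(o['contact_force'],o['moment'],o['tool_pos'],o['tau'][5],o['joint_positions'][5])"
```

```text
time: 9.18
tool_pos: [491.5, -43.2, 166.1]
tcp_rot: [0.113, 1.569, -2.886]
contact_force: [-1.8, -1.7, -0.7]
grip_width: 57.3
[-1.75258905 -1.65975531 -0.6597951 ] [-0.29975823  0.3856002  -0.07131819] [491.54034376 -43.16614148 166.0625517 ] 1.8781448900699615 1.1861304142111944
time: 9.6
tool_pos: [491.7, -43.6, 167.8]
tcp_rot: [0.161, 1.569, -2.359]
contact_force: [-0.9, -5.2, -2.2]
grip_width: 57.9
[-0.93076584 -5.22988924 -2.19405786] [-0.72777291  0.22488926  0.02295029] [491.73594712 -43.56241144 167.75633691] -1.738308146595955 0.7068439088136809
```

```bash
python3 -m handwheel '[[[-0.04,0,0,-0.12],[-0.04,0,0,-0.12],[-0.04,0,0,-0.12],[-0.04,0,0,-0.12],[-0.04,0,0,-0.12],[-0.04,0,0,-0.12],[-0.04,0,0,-0.12],[-0.04,0,0,-0.12]]]' 0
python3 -c "
from h import *
o=bot.get_obs();print(o['contact_force'],o['moment'],o['tool_pos'],o['tau'][5],o['joint_positions'][5])
im,d=bot.capture('side');save('side5.png',cv2.resize(im[180:320,300:480],(720,560)))
P,C=pts('side',im,d)
r=(np.hypot(P[:,0]-492,P[:,1]+42)<40)&(C[:,0]>110)&(C[:,1]<60);S=P[r];print(len(S),np.percentile(S,[3,50,97],axis=0).round(1))
"
```

```text
time: 10.27
tool_pos: [492.0, -43.9, 171.1]
tcp_rot: [-0.27, 1.569, -1.832]
contact_force: [-0.9, -6.3, -1.7]
grip_width: 58.1
[-0.85986193 -6.33682681 -1.65840969] [-0.98094796  0.1785575  -0.06457048] [492.01894656 -43.91247722 171.12637439] 1.8452464789152145 -0.2514576559333512
464 [[465.6 -54.5 163.9]
 [491.8 -22.2 195. ]
 [516.8 -11.6 198.3]]
```

View pics/side5.png

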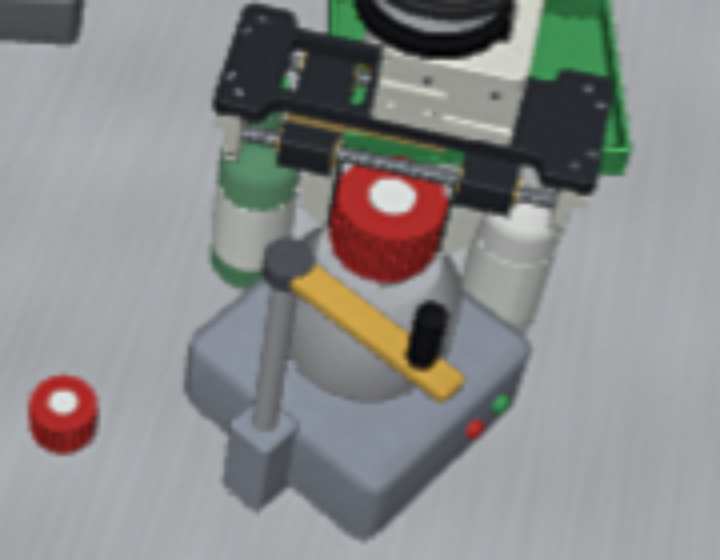

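Cap has risen about 10 mm (top now at 198 mm), matching the turn, so there is no slip. I'll finish the twist.

```bash
python3 -m handwheel '[[[-0.04,0,0,-0.12],[-0.04,0,0,-0.12],[-0.04,0,0,-0.12],[-0.04,0,0,-0.12],[-0.04,0,0,-0.12],[-0.04,0,0,-0.12],[-0.04,0,0,-0.12],[-0.04,0,0,-0.12]]]' 0
python3 -m handwheel '[[[-0.04,0,0,-0.12],[-0.04,0,0,-0.12],[-0.04,0,0,-0.12],[-0.02,0,0,-0.12],[0,0,0,-0.1],[0,0,0,0]]]' 0
python3 -c "
from h import *
goto(491.8,-42.3,300,-180,1);print(bot.get_obs()['contact_force'])"
```

```text
time: 10.98
tool_pos: [492.5, -43.7, 174.5]
tcp_rot: [-0.455, 1.569, -1.056]
contact_force: [0.7, -3.2, -1.7]
grip_width: 57.9
time: 11.48
tool_pos: [492.7, -43.1, 176.0]
tcp_rot: [-0.311, 1.569, -0.334]
contact_force: [1.9, -1.4, -0.8]
grip_width: 57.9
t 11.48 pos [492.7 -43.1 176. ] jawang 88.7 turn 1.548 j [-0.24  0.34  1.69 -0.    1.12 -1.79] F [ 1.9 -1.4 -0.8] w 57.9
shift in present axes cm [-12.4    0.07  -0.08]
[-12.4, 0.07, -0.08, 1.548],
[ 1.87129509 -1.43060607 -0.81016782]
```

```bash
python3 -m handwheel '[[[-0.2,0,0,0],[-0.3,0,0,0],[-0.3,0,0,0],[0,0,0,0]]]' 0
python3 -m handwheel '[[[-0.6,0,0,0],[-0.8,0,0,0],[-1,0,0,0],[-1.2,0,0,0],[-1.2,0,0,0],[-1.2,0,0,0],[-1.2,0,0,0],[0,0,0,0]]]' 0
python3 -c "
from h import *
a=np.radians(12.6);c=np.array([465.7,-329]);ux=np.array([np.cos(a),np.sin(a)])
t=c-45*ux;print(t)
goto(t[0],t[1],260,90,1)
im,d=bot.capture('side');save('side6.png',cv2.resize(im[130:340,300:480],(514,600)))
"
```

```text
time: 11.82
tool_pos: [492.3, -42.6, 184.6]
tcp_rot: [0.631, 1.57, 0.61]
contact_force: [0.2, 0.1, -0.4]
grip_width: 58.4
time: 12.48
tool_pos: [493.1, -42.9, 258.8]
tcp_rot: [-0.192, 1.566, -0.212]
contact_force: [0.3, -0.5, -0.6]
grip_width: 58.0
[ 421.78374571 -338.81644586]
t 12.48 pos [493.1 -42.9 258.8] jawang 88.9 turn -0.019 j [-0.24  0.26  1.55  0.    1.33 -1.79] F [ 0.3 -0.5 -0.6] w 58.0
shift in present axes cm [ -0.12 -29.72  -6.56]
[-0.12, -29.72, -6.56, -0.019],
```

View pics/side6.png

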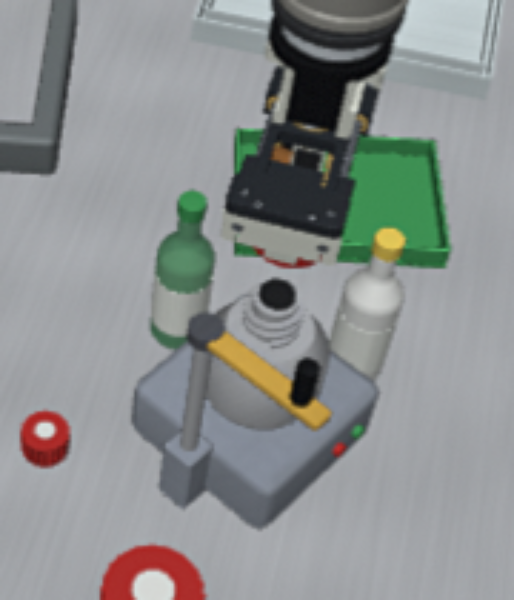

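Run:
```python
from h import *
a=np.radians(12.6);c=np.array([465.7,-329]);ux=np.array([np.cos(a),np.sin(a)])
t=c-47*ux;goto(t[0],t[1],260,102.6,12)
```

```text
t 12.53 pos [492.7 -42.8 257.4] jawang 88.9 turn -0.239 j [-0.24  0.26  1.55  0.    1.32 -1.79] F [ 0.3  0.9 -1.8] w 58.0
shift in present axes cm [ -0.26 -29.78  -6.71]
[-0.02, -2.48, -0.56, -0.02],[-0.02, -2.47, -0.61, -0.02],[-0.02, -2.46, -0.66, -0.02],[-0.02, -2.44, -0.71, -0.02],[-0.02, -2.43, -0.76, -0.02],[-0.02, -2.41, -0.8, -0.02],[-0.02, -2.4, -0.85, -0.02],[-0.02, -2.38, -0.9, -0.02],[-0.02, -2.36, -0.95, -0.02],[-0.02, -2.34, -0.99, -0.02],[-0.02, -2.32, -1.04, -0.02],[-0.02, -2.3, -1.09, -0.02],
```

```bash
python3 -m handwheel '[[[0,-1.2,-0.27,0],[0,-2,-0.5,-0.02],[0,-2.5,-0.6,-0.02],[0,-2.5,-0.65,-0.02],[0,-2.5,-0.7,-0.02],[0,-2.5,-0.75,-0.02],[0,-2.5,-0.8,-0.02],[0,-2.5,-0.85,-0.02]]]'
python3 -m handwheel '[[[0,-2.5,-0.9,-0.02],[0,-2.5,-1,-0.02],[0,-2.5,-1,-0.02],[0,-2,-0.9,-0.02],[0,-1.5,-0.7,-0.02],[0,-0.8,-0.4,-0.02],[0,0,0,0],[0,0,0,0]]]'
python3 - <<'E'
from h import *
a=np.radians(12.6);c=np.array([465.7,-329]);ux=np.array([np.cos(a),np.sin(a)])
t=c-47*ux;goto(t[0],t[1],40,102.6,1)
im,d=bot.capture('side');save('side7.png',cv2.resize(im[100:250,320:500],(720,600)))
E
```

```text
time: 13.2
tool_pos: [447.3, -227.6, 255.2]
tcp_rot: [2.318, 1.569, 2.44]
contact_force: [0.8, 0.6, -1.5]
grip_width: 58.0
time: 13.87
tool_pos: [418.4, -351.0, 255.1]
tcp_rot: [1.895, 1.569, 2.134]
contact_force: [-0.3, -0.3, -0.5]
grip_width: 58.1
t 13.87 pos [ 418.4 -351.   255.1] jawang 103.7 turn 0.02 j [-0.84  0.36  1.41  0.    1.37 -2.65] F [-0.3 -0.3 -0.5] w 58.1
shift in present axes cm [21.51  1.06  0.43]
[21.51, 1.06, 0.43, 0.02],
```

View pics/side7.png

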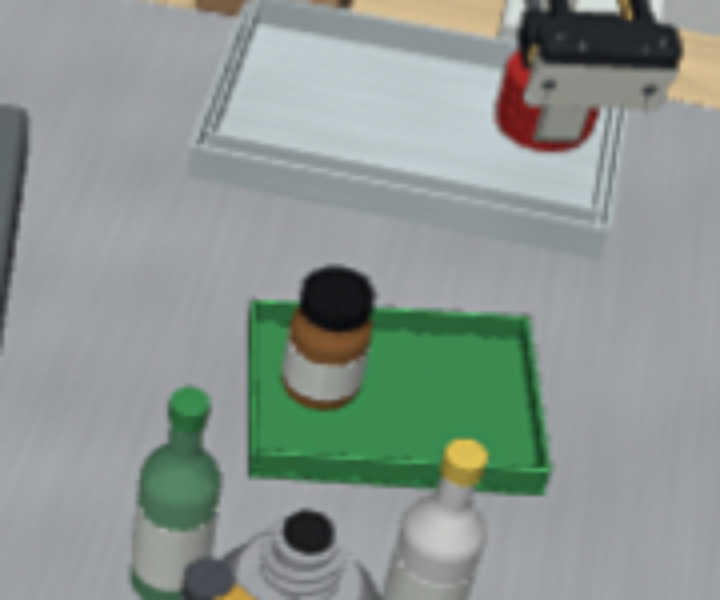

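```bash
python3 -m handwheel '[[[1.5,0.5,0.2,0],[3,0.5,0.2,0],[3.8,0,0,0],[3.8,0,0,0],[3.5,0,0,0],[2.5,0,0,0],[1.5,0,0,0],[0,0,0,0]]]'
python3 - <<'E'
from h import *
a=np.radians(12.6);c=np.array([465.7,-329]);ux=np.array([np.cos(a),np.sin(a)])
t=c-47*ux;goto(t[0],t[1],20,102.6,1)
E
```

```text
time: 14.58
tool_pos: [418.9, -337.7, 56.6]
tcp_rot: [2.06, 1.564, 2.301]
contact_force: [-0.4, 0.5, -1.0]
grip_width: 57.8
t 14.58 pos [ 418.9 -337.7   56.6] jawang 103.9 turn 0.022 j [-0.82  0.56  1.69  0.    0.89 -2.63] F [-0.4  0.5 -1. ] w 57.8
shift in present axes cm [ 3.66 -0.19  0.07]
[3.66, -0.19, 0.07, 0.022],
```

```bash
python3 -m handwheel '[[[1,-0.1,0,0.02],[1,0,0,0],[0.8,0,0,0],[0.6,0,0,0],[0.2,0,0,0],[0,0,0,0],[0,0,0,0]]]'
python3 -m handwheel '[[[0.1,0,0,0],[0.1,0,0,0],[0,0,0,0]]]'
python3 -c "
from h import *
im,d=bot.capture('side');save('side8.png',cv2.resize(im[130:250,340:484],(720,600)))
print(bot.get_obs()['tool_pos'],bot.get_obs()['contact_force'])"
```

```text
time: 15.17
tool_pos: [420.6, -341.8, 24.2]
tcp_rot: [-1.164, 1.57, -0.943]
contact_force: [-0.5, 0.6, 0.4]
grip_width: 57.8
time: 15.42
tool_pos: [420.5, -341.7, 22.1]
tcp_rot: [-1.088, 1.57, -0.867]
contact_force: [-0.3, 0.2, -0.7]
grip_width: 57.6
[ 420.50711344 -341.64737446   22.05736279] [ 0.38032308 -0.00799623 -0.85050854]
```

View pics/side8.png

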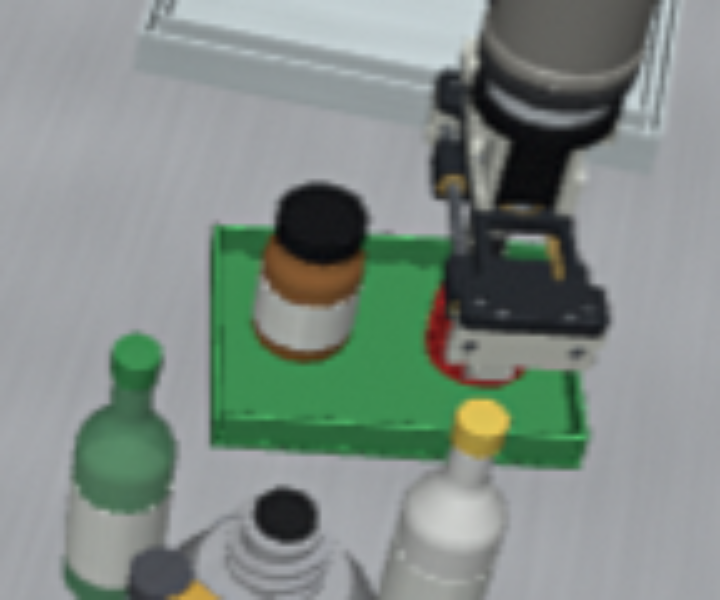

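```bash
python3 -m handwheel '[[[0.15,0,0,0],[0.15,0,0,0],[0,0,0,0]]]'
python3 -m handwheel '[[[0.1,0,0,0],[0.1,0,0,0],[0,0,0,0]]]'
python3 -m handwheel '[[[0.1,0,0,0],[0,0,0,0],[0,0,0,0]]]'
```

```text
time: 15.72
tool_pos: [420.3, -341.4, 18.6]
tcp_rot: [2.228, 1.57, 2.45]
contact_force: [-0.1, 0.3, -1.0]
grip_width: 57.6
time: 15.97
tool_pos: [420.4, -341.5, 16.7]
tcp_rot: [2.379, 1.571, 2.6]
contact_force: [-0.1, -1.3, -1.3]
grip_width: 57.9
time: 16.22
tool_pos: [420.4, -341.6, 15.9]
tcp_rot: [2.791, 1.571, 3.012]
contact_force: [0.5, -0.8, -1.3]
grip_width: 58.0
```

```bash
python3 -m handwheel '[[[0.1,0,0,0],[0,0,0,0],[0,0,0,0]]]'
python3 -m handwheel '[[[0.1,0,0,0],[0,0,0,0],[0,0,0,0]]]'
```

```text
time: 16.47
tool_pos: [420.6, -341.7, 15.2]
tcp_rot: [-1.128, 1.57, -0.907]
contact_force: [-0.1, 0.0, 2.9]
grip_width: 58.1
time: 16.72
tool_pos: [420.6, -341.7, 15.2]
tcp_rot: [-1.137, 1.57, -0.916]
contact_force: [-2.4, 2.7, 12.2]
grip_width: 57.8
```

Contact (z stalls at 15.2 mm, force 12 N). I'll ease off slightly and release.

```bash
python3 -m handwheel '[[[-0.08,0,0,0],[0,0,0,0],[0,0,0,0]]]' 
python3 -m handwheel '[[[0,0,0,0],[0,0,0,0],[0,0,0,0],[0,0,0,0]]]' 0.78
python3 -m handwheel '[[[-0.5,0,0,0],[-1,0,0,0],[-2,0,0,0],[-3,0,0,0],[-4,0,0,0],[-4,0,0,0],[-4,0,0,0],[0,0,0,0]]]'
python3 -c "
from h import *
goto(300,-430,200,102.6,6)
im,d=bot.capture('side');save('side9.png',cv2.resize(im[130:250,340:484],(720,600)))"
```

```text
time: 16.97
tool_pos: [420.6, -341.8, 15.2]
tcp_rot: [-1.151, 1.57, -0.93]
contact_force: [-2.1, 1.0, 7.3]
grip_width: 58.0
time: 17.3
tool_pos: [420.4, -341.5, 14.4]
tcp_rot: [2.23, 1.57, 2.452]
contact_force: [-0.1, -0.4, -0.4]
grip_width: 71.1
time: 17.97
tool_pos: [423.2, -344.3, 209.1]
tcp_rot: [-1.052, 1.555, -0.83]
contact_force: [0.4, -1.3, 0.3]
grip_width: 71.5
t 17.97 pos [ 423.2 -344.3  209.1] jawang 102.7 turn 0.001 j [-0.82  0.39  1.51 -0.    1.23 -2.62] F [ 0.4 -1.3  0.3] w 71.5
shift in present axes cm [  0.87  -5.64 -13.9 ]
[0.15, -0.94, -2.32, 0.0],[0.15, -0.94, -2.32, 0.0],[0.15, -0.94, -2.32, 0.0],[0.15, -0.94, -2.32, 0.0],[0.15, -0.94, -2.32, 0.0],[0.15, -0.94, -2.32, 0.0],
```

View pics/side9.png

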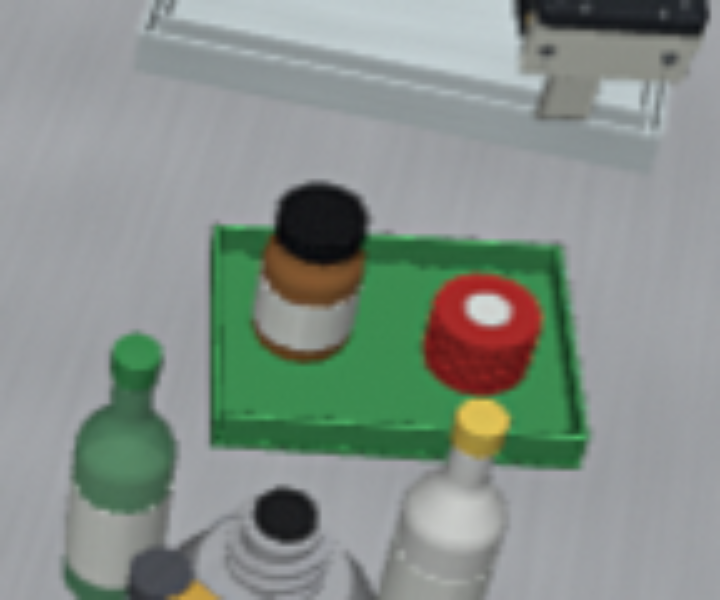

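The cap lies flat, top up, in the tray (crop 485,330). I'll back off and do a final check before handing in.

```bash
python3 -m handwheel '[[[-0.3,-0.9,-2,0],[-0.3,-0.9,-2.3,0],[-0.3,-0.9,-2.3,0],[0,-0.9,-2.3,0],[0,-0.9,-2,0],[0,0,0,0],[0,0,0,0]]]'
python3 - <<'E'
from h import *
for c in('side','top'):
    im,d=bot.capture(c);save(c+'10.png',im)
    P,C=pts(c,im,d);m=(np.hypot(P[:,0]-420,P[:,1]+341)<45)&(P[:,2]>35)&(P[:,2]<60)&((C[:,0]>120)&(C[:,1]<70)|(C.min(1)>140))
    S=P[m]
    if len(S)>10:
        S=S[S[:,2]>np.percentile(S[:,2],70)-4]
        (x,y),r=cv2.minEnclosingCircle(S[:,:2].astype(np.float32));a=np.radians(12.6);D=np.array([x-465.7,y+329])
        A=np.linalg.lstsq(np.c_[S[:,:2]-S[:,:2].mean(0),np.ones(len(S))],S[:,2],rcond=None)[0]
        print(c,x,y,r,'z',S[:,2].mean(),'tray',D@[np.cos(a),np.sin(a)],D@[-np.sin(a),np.cos(a)],'tilt',A[:2])
    near=np.hypot(P[:,0]-492,P[:,1]+42)<140
    yel=near&(C[:,0]>130)&(C[:,1]>90)&(C[:,2]<80)&(P[:,2]>205)&(P[:,1]>0)
    Y=P[yel]
    if len(Y)>10:
        u=np.linalg.svd(Y[:,:2]-Y[:,:2].mean(0))[2][0];print('bar',np.degrees(np.arctan2(u[1],u[0])))
print(bot.get_obs()['contact_force'],bot.get_obs()['time'])
E
```

```text
time: 18.6
tool_pos: [323.1, -409.4, 208.1]
tcp_rot: [1.745, 1.569, 1.964]
contact_force: [0.2, 0.4, 0.3]
grip_width: 71.8
side 418.6640930175781 -338.34478759765625 29.19217300415039 z 40.5181347952957 tray -47.94163229385221 1.140830357861719 tilt [-0.01110492 -0.00745963]
bar 151.18057274202633
top 419.0588073730469 -339.6059875488281 29.30127716064453 z 42.072845989675336 tray -47.831546183570204 -0.17610008357094387 tilt [ 0.00101166 -0.00475801]
bar 151.75461719285474
[0.1435296  0.81536045 0.6752316 ] 18.7
```

View pics/top10.png

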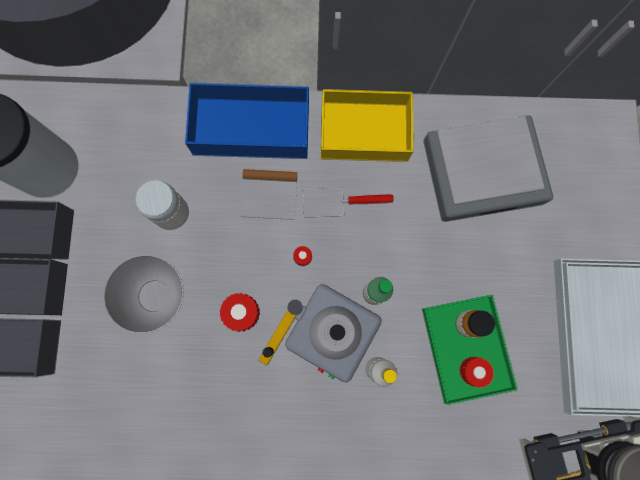

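The top view shows the cap flat in the tray's free half (478,373), the bar swung aside (280,333) and the rest where it stood. The arm is clear, so I'll hand in.

```bash
python3 -c "
from plant import bot
print(bot.close_job())"
```

```text
the job is handed in; nothing more can be done
None
```

The mill is open and the job is handed in. `close_job()` reports no verdict, so what follows is what I measured myself.

**What I did**
- **Bar:** I swung it to about 1.58 rad by caging the peg between the fingers.
- **Cap:** I gripped the middle-sized red cap, the one on the mill, and unscrewed it in one continuous anticlockwise turn of about 4.7 rad rather than in repeated twists. The tool followed the climb. I then lifted it straight up and set it in the free half of the tray.
- **Time:** The robot's clock read about 18.7 s at the last check.

**Last checks, from both cameras**
- **Cap position:** It lies at about (-48, 0) mm in the tray frame, inside the limits, and the two cameras differ by about 1 mm. Its top is 40.5–42 mm above the bench, as expected for a cap on the tray floor.
- **Cap tilt:** About 0.01 rad, against the 0.15 rad limit.
- **Bar:** The pointing direction is still about 151°, unchanged since I swung it.
- **Everything else:** By eye in the top picture, nothing else has moved. The arm is clear of everything, and the contact force is only about 1 N of sensor noise.

**One disagreement:** during the twist, the wrist moment and joint-6 torque gave no clear sign of whether the cap was slipping. I relied on the camera instead. It showed the cap up 10.3 mm after 3.15 rad, which matches a turn without slip. The lift then met no resistance.

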